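# Rake the chalk pastels into snug rows

### The arm

A 6-joint arm with a two-finger parallel gripper is mounted at the origin on the work surface. World frame = base frame: x ahead of the robot, y to its left, z up, the work surface at z = 0. Lengths are in mm, angles in rad, forces in N, time in s.
With the tool pointing down it reaches from about 300 to 775 mm from the base axis. Payload 14.6 kg.
Tool frame: the origin (TCP) lies midway between the tips of the shut fingers; the grasp point (between the pads) lies 19 mm behind it; z points along the fingers, y is the line along which they close (so a half turn about z gives the same grasp; the last joint's range is limited). The gripper opens to 94 mm and grips with 3 to 60 N. Pads are 16 mm wide; open, the fingers measure 119 mm over their backs; the gripper's body (75 mm by 177 mm) begins 78 mm behind the grasp point.
Start: joints at [-1.374, 0.3, 1.521, -0, 1.321, -0.067], TCP at [143.406, -530.965, 205.446] pointing down, gripper open.
Joint ranges: [-3.03, 3.03], [-0.79, 2.21], [0.23, 2.52], [-1.04, 4.18], [0, 3.07], [-2.55, 2.55]. Speed limits (rad/s): [2.22, 2.22, 2.57, 3.14, 3.14, 3.14].

### API

Orientations are given as [roll, pitch, yaw] about the fixed x, y, z axes, in that order (R = Rz(yaw) Ry(pitch) Rx(roll)).
In Python, from cell import manip, camera gives the robot as it stands.
- The arm moves only by the tool move_arm, never from a script. Its arguments are lists of equal length, an entry for each row: "dp": the shift along the world's x, y, z in mm, a list of three; "rotation": the turn, a rotation vector about the world's x, y, z in rad, a list of three; "hand": the opening, from 0 (shut) to 1 (fully open). A call has 1 to 10 rows; each row shifts and turns the commanded pose from where the row before left it; what a row does not reach is not made up. A row lasts 1/8 s, in which the tool goes at most 62.5 mm and 10.7 degrees, less where a joint would pass 70% of its speed; a pose out of reach is approached as far as the arm can. A call with a gripper value outside its range is refused whole. The fingers move at their own pace and stop on an object; "newtons" is the grip in N (left out, the last holds). Time passes only in rows, so rows that do not move let the fingers close. It gives the time, the measured TCP pose, the force, the opening and the grip force at its end, in the units of the state.
- manip.read_state(): the state, without advancing time (a new reading comes with each control period).
- camera(name): name is "side" or "top"; returns a dict with "image" (480x640x3 uint8, red, green, blue), "fx", "fy", "cx", "cy" (pixels), "R" (3x3) and "t" (3): a world point X has camera coordinates R X + t. Camera axes: x right, y down, z forward; pixel columns grow to the right and rows downward; lengths in mm; the calibration is good to about 2 mm. A picture is of the moment at which its call begins. There is no depth.
- manip.sign_off(): hands the job in; it is judged then, once.
The state is a dict: "clock": time; "joints": joint angles; "qd": joint speeds; "effort": joint torques, N m; "eef_pos": TCP position; "eef_rot": TCP orientation; "wrist_force": force on the tool from outside, world axes, zero at the start; "moment": the same for the moment, N m; "finger_gap": finger opening in mm; "finger_force": force on a finger pad.
Only numpy, scipy, OpenCV 4.12 (cv2) and the standard library are available. Lean on these libraries where they do the work, as an engineer would, in place of code of your own. Each camera call takes 0.05 s, during which the arm holds its last target. There are 200 camera calls.

### The job

Take the wooden rake from its stand and comb the five chalk pastels scattered in the tray's wide bay together until they lie flat and straight across it, side by side in one tight pack of parallel rows, no gaps left, against the wall nearest the robot. Chalk is brittle, so move it with the rake only and press gently, and do not grind the rake into the tray. Then put the rake back on its stand as it was, handle in the notch, and leave everything else where it is, the single pastel in the side bay too.

Things in the scene. Friction and masses are not known exactly. Their poses are not given: they have to be found in the camera images.
- tray: Fixed shallow wooden tray on the table, 290 (x, away from the robot) x 272 (y) x 22 mm; origin at the centre of its underside; yaw varies; the rake must not press on it with more than 15 N. Floor 6 mm thick, walls 8 mm thick rising 16 mm above the floor. A 6 mm divider along x at y = +25 mm parts the wide bay (inside x -137 to +137, y -128 to +22 mm) from the side bay (y +28 to +128 mm).
- stop (a point): Point at floor level in the middle of the inner face of the wide bay's near wall (tray x = -137, y = -53, z = 6 mm); axes as the tray's. The wide bay runs from here 274 mm along +x and 75 mm to either side in y; at the start its last 25 mm are free of pastels. A tight pack reaches 70 to 86 mm from this wall, depending on which five lie here: it must be felt.
- chalk1: One of six white chalk pastels, square sticks 80 mm long (x), worn to different thicknesses from 8 to 24 mm that are not told, 10 to 72 g. Brittle: it snaps if the rake presses it with more than 10 N. Five lie scattered in the wide bay, one (which one varies) alone in the side bay. Origin at the centre of its underside.
- chalk2: One of six white chalk pastels, square sticks 80 mm long (x), worn to different thicknesses from 8 to 24 mm that are not told, 10 to 72 g. Brittle: it snaps if the rake presses it with more than 10 N. Five lie scattered in the wide bay, one (which one varies) alone in the side bay. Origin at the centre of its underside.
- chalk3: One of six white chalk pastels, square sticks 80 mm long (x), worn to different thicknesses from 8 to 24 mm that are not told, 10 to 72 g. Brittle: it snaps if the rake presses it with more than 10 N. Five lie scattered in the wide bay, one (which one varies) alone in the side bay. Origin at the centre of its underside.
- chalk4: One of six white chalk pastels, square sticks 80 mm long (x), worn to different thicknesses from 8 to 24 mm that are not told, 10 to 72 g. Brittle: it snaps if the rake presses it with more than 10 N. Five lie scattered in the wide bay, one (which one varies) alone in the side bay. Origin at the centre of its underside.
- chalk5: One of six white chalk pastels, square sticks 80 mm long (x), worn to different thicknesses from 8 to 24 mm that are not told, 10 to 72 g. Brittle: it snaps if the rake presses it with more than 10 N. Five lie scattered in the wide bay, one (which one varies) alone in the side bay. Origin at the centre of its underside.
- chalk6: One of six white chalk pastels, square sticks 80 mm long (x), worn to different thicknesses from 8 to 24 mm that are not told, 10 to 72 g. Brittle: it snaps if the rake presses it with more than 10 N. Five lie scattered in the wide bay, one (which one varies) alone in the side bay. Origin at the centre of its underside.
- rake: Wooden hand rake, 90 g, tines down. Origin at tine-tip level under the middle of the head; x from handle to head, z up. Head bar 130 (y) x 16 (x) mm, z 39 to 57 mm; below it seven round tines 7 mm thick in a row along y at x = 0, every 20 mm from y = -60 to +60 mm, tips at z = 0. Straight level handle, 16 mm wide, z 39 to 57 mm, back to x = -178 mm.
- rake_grip (a point): Good place to hold the rake: middle of the handle's section, 55 mm behind the head's middle (rake x = -55, z = 48 mm), near its balance point. Held here the rake can pivot or slip a little between the fingers under load; its pose is not reported while held.
- stand: The rake's fixed stand, left or right of the tray: board 230 (x) x 150 (y) x 8 mm, origin at the centre of its underside. At x = -97 to -73 mm stands a block 60 mm wide with a notch 36 mm wide, open to the top: notch floor 46 mm, cheeks 62 mm above the table. The rake stands with its tines on the board and its handle level in the notch.
- stand_home (a point): Point on top of the stand's board (stand x = +70 mm, z = 8 mm) on which the rake's origin stands when the rake is properly in place; axes as the stand's, the rake's x along them.
- gluegun: Glue gun lying on a rubber mat 210 x 150 mm, 33 mm high, fixed to the table; on the other side of the tray from the stand. Leave it alone.
- stickcup: Bystander: white plastic cup, 80 mm across, 95 mm high, full of glue sticks, at the tray's far left or far right corner; origin at the centre of its underside.
- tape: Bystander: paper tape roll lying flat, 90 mm across, 24 mm high, on the table on the robot's side of the tray, left or right; origin at the centre of its underside.
- beadjar: Bystander: small closed jar of beads, 60 mm across, 60 mm high, on the robot's side of the tray, on the other side from the tape; origin at the centre of its underside.
- glue: Bystander: white glue bottle, 52 mm across, 130 mm high, at the tray's other far corner; origin at the centre of its underside.
- eraser: Bystander: eraser 45 x 22 x 14 mm in the tray's side bay; origin at the centre of its underside.
- sharpener: Bystander: metal pencil sharpener 26 x 16 x 12 mm in the tray's side bay; origin at the centre of its underside.

How it is judged (in metres and radians):
On the way, in this order (a step that is already met when the one before it is completed fails the run):
1. the rake is lifted off its stand (z of rake in the frame of stand_home above 0.03 m), for 0.2 s.
2. the five pastels are combed flat and straight into one snug pack against the near wall (((y of chalk1 in the frame of tray above 0.03 m and x of chalk2 in the frame of stop below 0.0825 m and z of each of chalk2, chalk3, chalk4, chalk5, chalk6 in the frame of stop below 0.003 m and angle between the x axis of each of chalk2, chalk3, chalk4, chalk5, chalk6 and the y axis of tray, either way round below 0.08 rad and x of chalk3 in the frame of stop below 0.081 m and x of chalk4 in the frame of stop below 0.0795 m and x of chalk5 in the frame of stop below 0.078 m and x of chalk6 in the frame of stop below 0.076 m) or (y of chalk2 in the frame of tray above 0.03 m and x of chalk1 in the frame of stop below 0.081 m and z of each of chalk1, chalk3, chalk4, chalk5, chalk6 in the frame of stop below 0.003 m and angle between the x axis of each of chalk1, chalk3, chalk4, chalk5, chalk6 and the y axis of tray, either way round below 0.08 rad and x of chalk3 in the frame of stop below 0.078 m and x of chalk4 in the frame of stop below 0.0765 m and x of chalk5 in the frame of stop below 0.075 m and x of chalk6 in the frame of stop below 0.073 m) or (y of chalk3 in the frame of tray above 0.03 m and x of chalk1 in the frame of stop below 0.078 m and z of each of chalk1, chalk2, chalk4, chalk5, chalk6 in the frame of stop below 0.003 m and angle between the x axis of each of chalk1, chalk2, chalk4, chalk5, chalk6 and the y axis of tray, either way round below 0.08 rad and x of chalk2 in the frame of stop below 0.0765 m and x of chalk4 in the frame of stop below 0.0735 m and x of chalk5 in the frame of stop below 0.072 m and x of chalk6 in the frame of stop below 0.07 m) or (y of chalk4 in the frame of tray above 0.03 m and x of chalk1 in the frame of stop below 0.075 m and z of each of chalk1, chalk2, chalk3, chalk5, chalk6 in the frame of stop below 0.003 m and angle between the x axis of each of chalk1, chalk2, chalk3, chalk5, chalk6 and the y axis of tray, either way round below 0.08 rad and x of chalk2 in the frame of stop below 0.0735 m and x of chalk3 in the frame of stop below 0.072 m and x of chalk5 in the frame of stop below 0.069 m and x of chalk6 in the frame of stop below 0.067 m) or (y of chalk5 in the frame of tray above 0.03 m and x of chalk1 in the frame of stop below 0.072 m and z of each of chalk1, chalk2, chalk3, chalk4, chalk6 in the frame of stop below 0.003 m and angle between the x axis of each of chalk1, chalk2, chalk3, chalk4, chalk6 and the y axis of tray, either way round below 0.08 rad and x of chalk2 in the frame of stop below 0.0705 m and x of chalk3 in the frame of stop below 0.069 m and x of chalk4 in the frame of stop below 0.0675 m and x of chalk6 in the frame of stop below 0.064 m) or (y of chalk6 in the frame of tray above 0.03 m and x of chalk1 in the frame of stop below 0.068 m and z of each of chalk1, chalk2, chalk3, chalk4, chalk5 in the frame of stop below 0.003 m and angle between the x axis of each of chalk1, chalk2, chalk3, chalk4, chalk5 and the y axis of tray, either way round below 0.08 rad and x of chalk2 in the frame of stop below 0.0665 m and x of chalk3 in the frame of stop below 0.065 m and x of chalk4 in the frame of stop below 0.0635 m and x of chalk5 in the frame of stop below 0.062 m))), for 0.2 s.
At the end, for the whole second after the job is handed in: The five pastels lie flat in the wide bay, straight across it (0.08 rad), packed against the near wall with under 2 mm of gaps in all (the figures go by each stick's thickness and by which five they are). The rake is at rest, level on its stand, handle in the notch (20 mm, 0.12 rad) (((y of chalk1 in the frame of tray above 0.03 m and x of chalk2 in the frame of stop below 0.0825 m and z of each of chalk2, chalk3, chalk4, chalk5, chalk6 in the frame of stop below 0.003 m and angle between the x axis of each of chalk2, chalk3, chalk4, chalk5, chalk6 and the y axis of tray, either way round below 0.08 rad and x of chalk3 in the frame of stop below 0.081 m and x of chalk4 in the frame of stop below 0.0795 m and x of chalk5 in the frame of stop below 0.078 m and x of chalk6 in the frame of stop below 0.076 m) or (y of chalk2 in the frame of tray above 0.03 m and x of chalk1 in the frame of stop below 0.081 m and z of each of chalk1, chalk3, chalk4, chalk5, chalk6 in the frame of stop below 0.003 m and angle between the x axis of each of chalk1, chalk3, chalk4, chalk5, chalk6 and the y axis of tray, either way round below 0.08 rad and x of chalk3 in the frame of stop below 0.078 m and x of chalk4 in the frame of stop below 0.0765 m and x of chalk5 in the frame of stop below 0.075 m and x of chalk6 in the frame of stop below 0.073 m) or (y of chalk3 in the frame of tray above 0.03 m and x of chalk1 in the frame of stop below 0.078 m and z of each of chalk1, chalk2, chalk4, chalk5, chalk6 in the frame of stop below 0.003 m and angle between the x axis of each of chalk1, chalk2, chalk4, chalk5, chalk6 and the y axis of tray, either way round below 0.08 rad and x of chalk2 in the frame of stop below 0.0765 m and x of chalk4 in the frame of stop below 0.0735 m and x of chalk5 in the frame of stop below 0.072 m and x of chalk6 in the frame of stop below 0.07 m) or (y of chalk4 in the frame of tray above 0.03 m and x of chalk1 in the frame of stop below 0.075 m and z of each of chalk1, chalk2, chalk3, chalk5, chalk6 in the frame of stop below 0.003 m and angle between the x axis of each of chalk1, chalk2, chalk3, chalk5, chalk6 and the y axis of tray, either way round below 0.08 rad and x of chalk2 in the frame of stop below 0.0735 m and x of chalk3 in the frame of stop below 0.072 m and x of chalk5 in the frame of stop below 0.069 m and x of chalk6 in the frame of stop below 0.067 m) or (y of chalk5 in the frame of tray above 0.03 m and x of chalk1 in the frame of stop below 0.072 m and z of each of chalk1, chalk2, chalk3, chalk4, chalk6 in the frame of stop below 0.003 m and angle between the x axis of each of chalk1, chalk2, chalk3, chalk4, chalk6 and the y axis of tray, either way round below 0.08 rad and x of chalk2 in the frame of stop below 0.0705 m and x of chalk3 in the frame of stop below 0.069 m and x of chalk4 in the frame of stop below 0.0675 m and x of chalk6 in the frame of stop below 0.064 m) or (y of chalk6 in the frame of tray above 0.03 m and x of chalk1 in the frame of stop below 0.068 m and z of each of chalk1, chalk2, chalk3, chalk4, chalk5 in the frame of stop below 0.003 m and angle between the x axis of each of chalk1, chalk2, chalk3, chalk4, chalk5 and the y axis of tray, either way round below 0.08 rad and x of chalk2 in the frame of stop below 0.0665 m and x of chalk3 in the frame of stop below 0.065 m and x of chalk4 in the frame of stop below 0.0635 m and x of chalk5 in the frame of stop below 0.062 m)) and z of rake in the frame of stand_home below 0.004 m and x of rake in the frame of stand_home between -0.02 and 0.02 m and y of rake in the frame of stand_home between -0.02 and 0.02 m and angle between rake's own z axis and vertical below 0.06 rad and angle between the x axis of rake and the x axis of stand, either way round below 0.12 rad and linear speed of each of rake, chalk1, chalk2, chalk3, chalk4, chalk5, chalk6 below 0.02 m/s); the robot touches nothing.
It fails at once if the rake presses a pastel with more than 10 N (it would snap) (contact force between rake and chalk1 above 10 N or contact force between rake and chalk2 above 10 N or contact force between rake and chalk3 above 10 N or contact force between rake and chalk4 above 10 N or contact force between rake and chalk5 above 10 N or contact force between rake and chalk6 above 10 N).
It fails at once if the rake is pressed on the tray with more than 15 N (contact force between rake and tray above 15 N).
It fails at once if the fingers or the arm touch a pastel (contact force between any of the fingers, the arm and chalk1 above 0.5 N or contact force between any of the fingers, the arm and chalk2 above 0.5 N or contact force between any of the fingers, the arm and chalk3 above 0.5 N or contact force between any of the fingers, the arm and chalk4 above 0.5 N or contact force between any of the fingers, the arm and chalk5 above 0.5 N or contact force between any of the fingers, the arm and chalk6 above 0.5 N).
It fails at once if a bystander or the single pastel in the side bay is moved by more than 15 mm (distance of any of stickcup, tape, beadjar, glue, eraser, sharpener from where it was at the start of the episode above 0.015 m or (y of chalk1 in the frame of tray above 0.03 m and distance of chalk1 from where it was at the start of the episode above 0.015 m) or (y of chalk2 in the frame of tray above 0.03 m and distance of chalk2 from where it was at the start of the episode above 0.015 m) or (y of chalk3 in the frame of tray above 0.03 m and distance of chalk3 from where it was at the start of the episode above 0.015 m) or (y of chalk4 in the frame of tray above 0.03 m and distance of chalk4 from where it was at the start of the episode above 0.015 m) or (y of chalk5 in the frame of tray above 0.03 m and distance of chalk5 from where it was at the start of the episode above 0.015 m) or (y of chalk6 in the frame of tray above 0.03 m and distance of chalk6 from where it was at the start of the episode above 0.015 m)).
It fails at once if the glue gun is bumped (contact force between any of rake, the arm, the fingers and gluegun above 3 N).
It also fails if it takes over 51 s, if anything falls off the work surface, if the arm or the gripper's body presses on something with over 40 N, if the wrist force passes 120 N, or if a joint passes its speed limit or range.

## Working session

There is one attempt and no reset: what is moved stays moved. The work goes in short steps, Python scripts to look and compute and a tool call to move; the robot and the scene stay as the last step left them, time stands still between calls to the robot, and variables do not carry over. Pictures are saved under pics/ and viewed, at most 10 in all, crops included, and the job is handed in when it is done.

Besides the shell and the picture viewer there is one more tool, called after "Call:" as name(argument=value, ...) on one line, values as JSON. move_arm: Moves the arm, as the interface text tells. Its arguments: {"type":"object","properties":{"dp":{"type":"array","items":{"type":"array","items":{"type":"number"}}},"rotation":{"type":"array","items":{"type":"array","items":{"type":"number"}}},"hand":{"type":"array","items":{"type":"number"}},"newtons":{"type":"number"}},"required":["dp","rotation","hand"]}

```bash
mkdir -p pics; ls; cat > h.py <<'E'
import numpy as np,cv2
from cell import manip,camera
def ray(c,u,v,z):
    R=np.array(c["R"]);t=np.array(c["t"]);d=R.T@np.array([(u-c["cx"])/c["fx"],(v-c["cy"])/c["fy"],1]);o=-R.T@t
    return o+d*(z-o[2])/d[2]
def proj(c,P):
    q=np.array(c["R"])@np.array(P,float)+np.array(c["t"]);return c["fx"]*q[0]/q[2]+c["cx"],c["fy"]*q[1]/q[2]+c["cy"]
def shot(n,f):
    c=camera(n);cv2.imwrite("pics/"+f,cv2.cvtColor(c["image"],cv2.COLOR_RGB2BGR));return c
E
python3 - <<'E'
from h import *
import pickle
for n in("top","side"):
    c=shot(n,n+"0.png");pickle.dump(c,open(n+"0.pkl","wb"));print(n,-np.array(c["R"]).T@np.array(c["t"]),c["fx"])
print(manip.read_state())
E
```

```text
pics
top [ 367.79885078   28.73651565 1022.69518721] 503.852680424272
side [143.97931772 522.79916914 703.36965369] 443.9428056917245
{'clock': 0.1, 'joints': array([-1.37360729e+00,  3.00339196e-01,  1.52148913e+00, -8.43287442e-05,
        1.32072573e+00, -6.66036109e-02]), 'qd': array([ 0.00059078, -0.00232688, -0.00279699,  0.00099573, -0.00113846,
        0.00268804]), 'effort': array([ 1.46340280e-03, -5.32638502e+01, -3.53279757e+01,  7.09460699e-02,
        2.35438946e-02, -6.11528935e-05]), 'eef_pos': array([ 143.33767197, -530.75465142,  204.99758856]), 'eef_rot': array([-3.14062794e+00,  1.75185395e-05,  2.63813568e-01]), 'wrist_force': array([-0.36848988,  0.33104104, -0.02703102]), 'moment': array([ 0.0033365 ,  0.03125681, -0.02031463]), 'finger_force': 0.0, 'finger_gap': 94.16199200785631}
```

View pics/top0.png

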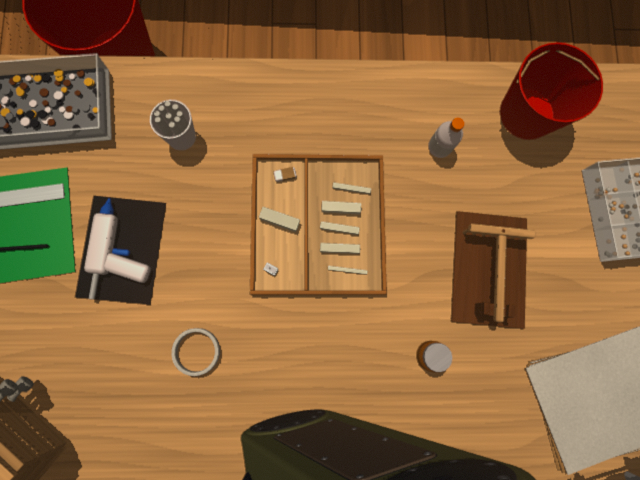

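View pics/side0.png

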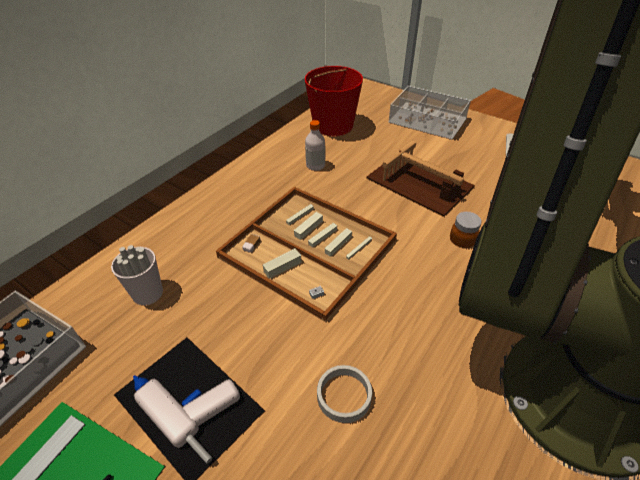

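The top view shows the tray at about (319,225). It has five sticks in the right-hand bay, all nearly crosswise, and the single stick at (280,219). The rake is on the stand, with its head at about (500,231) and its handle running down to (498,320). The side view agrees. Next I'll measure.

```bash
python3 - <<'E'
from h import *
import pickle
c=pickle.load(open("top0.pkl","rb"));im=c["image"];hsv=cv2.cvtColor(im,cv2.COLOR_RGB2HSV)
for n,(u,v) in dict(chalk=(342,208),frame=(254,220),floor=(345,170),rake=(500,280),board=(470,260),table=(420,300)).items(): print(n,im[v,u],hsv[v,u])
def comps(m,roi,z,name,amin):
    u0,v0,u1,v1=roi;q=np.zeros_like(m);q[v0:v1,u0:u1]=m[v0:v1,u0:u1]
    for k in cv2.findContours(q,cv2.RETR_EXTERNAL,cv2.CHAIN_APPROX_NONE)[0]:
        if cv2.contourArea(k)<amin: continue
        r=cv2.minAreaRect(k);b=cv2.boxPoints(r);w=np.array([ray(c,*p,z)[:2] for p in b])
        e=w[1]-w[0],w[2]-w[1];e=max(e,key=np.linalg.norm)
        print(name,np.round(r[0]),'ctr',w.mean(0).round(1),'L',[round(np.linalg.norm(w[i+1]-w[i]),1) for i in(0,1)],'ang',round(np.degrees(np.arctan2(e[1],e[0])),1),'corners',w.round().tolist())
H,S,V=[hsv[...,i].astype(int) for i in range(3)]
comps(((S<110)&(V>130)).astype(np.uint8),(256,160,384,292),18,'chalk',30)
fr=((S>130)&(V<165)).astype(np.uint8)
comps(fr,(240,145,395,305),22,'frame',2000)
bd=(V<110).astype(np.uint8);comps(bd,(440,200,540,335),8,'board',1500)
rk=((V>120)&(S>60)).astype(np.uint8)
cv2.imwrite("pics/crop1.png",cv2.resize(cv2.cvtColor(im[140:340,240:545],cv2.COLOR_RGB2BGR),(800,524),interpolation=cv2.INTER_CUBIC))
E
```

```text
chalk [206 191 152] [ 22  67 206]
frame [140  84  36] [ 14 189 140]
floor [186 139  85] [ 16 138 186]
rake [184 130  74] [ 15 152 184]
board [91 52 26] [ 12 182  91]
table [196 139  80] [ 15 151 196]
chalk [347. 269.] ctr [477.6 -70.2] L [np.float64(8.6), np.float64(79.3)] ang -97.0 corners [[478.0, -30.0], [487.0, -31.0], [477.0, -110.0], [468.0, -109.0]]
chalk [270. 268.] ctr [480.   84.7] L [np.float64(16.9), np.float64(26.0)] ang -116.7 corners [[478.0, 100.0], [493.0, 93.0], [482.0, 69.0], [467.0, 77.0]]
chalk [340. 247.] ctr [522.5 -54.8] L [np.float64(17.6), np.float64(79.8)] ang -92.3 corners [[515.0, -15.0], [533.0, -15.0], [530.0, -95.0], [512.0, -94.0]]
chalk [339. 227.] ctr [564.1 -55.2] L [np.float64(14.5), np.float64(80.8)] ang -98.8 corners [[563.0, -14.0], [577.0, -16.0], [565.0, -96.0], [551.0, -94.0]]
chalk [279. 218.] ctr [582.8  67.4] L [np.float64(24.5), np.float64(81.9)] ang -109.6 corners [[585.0, 110.0], [608.0, 102.0], [581.0, 25.0], [558.0, 33.0]]
chalk [341. 206.] ctr [608.1 -59. ] L [np.float64(20.7), np.float64(81.8)] ang -93.1 corners [[600.0, -18.0], [621.0, -19.0], [616.0, -101.0], [596.0, -99.0]]
chalk [352. 187.] ctr [648.2 -81.5] L [np.float64(11.4), np.float64(80.8)] ang -98.8 corners [[649.0, -41.0], [660.0, -42.0], [648.0, -122.0], [636.0, -120.0]]
chalk [278. 174.] ctr [674.6  71.2] L [np.float64(16.2), np.float64(21.9)] ang -168.7 corners [[684.0, 81.0], [687.0, 65.0], [666.0, 61.0], [662.0, 77.0]]
frame [318. 226.] ctr [570.3 -12.1] L [np.float64(298.1), np.float64(287.3)] ang 1.0 corners [[421.0, 125.0], [719.0, 131.0], [721.0, -157.0], [420.0, -148.0]]
board [490. 271.] ctr [ 477.3 -363.8] L [np.float64(238.4), np.float64(155.5)] ang -5.7 corners [[362.0, -276.0], [599.0, -299.0], [593.0, -455.0], [355.0, -425.0]]
```

View pics/crop1.png

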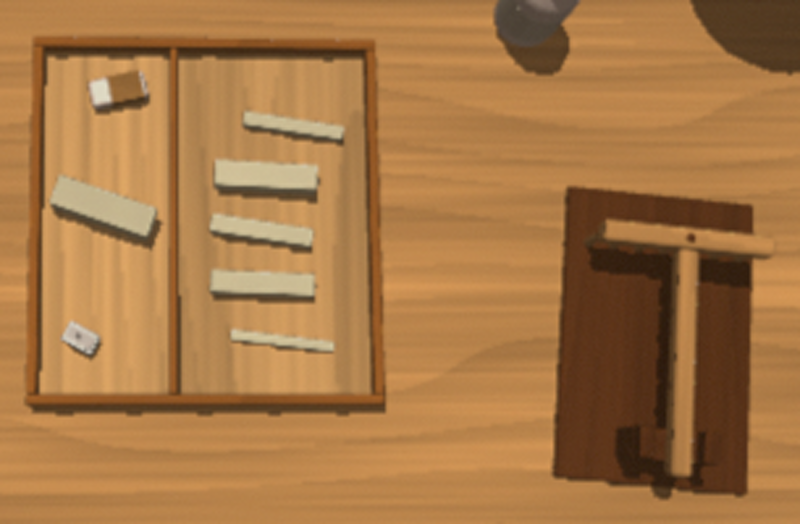

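The crop confirms the layout. The side-bay stick measures 24 mm, so the five measure about 21/18/15/12/8 and the pack should reach about 70 mm. Now I'll fix the tray and rake pose by fitting lines.

```bash
python3 - <<'E'
from h import *
import pickle
c=pickle.load(open("top0.pkl","rb"));im=c["image"];hsv=cv2.cvtColor(im,cv2.COLOR_RGB2HSV);V=hsv[...,2].astype(float);S=hsv[...,1].astype(float)
def fit(name,pts,z,ax):
    w=np.array([ray(c,u,v,z)[:2] for u,v in pts]);
    l=cv2.fitLine(w.astype(np.float32),cv2.DIST_HUBER,0,.01,.01).ravel();m=w.mean(0)
    a=np.degrees(np.arctan2(l[1],l[0]));print(name,'pt',l[2:].round(1),'ang',round(a,2),'n',len(w),'res',np.abs((w-l[2:])@[-l[1],l[0]]).mean().round(2));return l
# frame dark bands: weighted centroid of (190-V)
def cen(line,i0,th=158):
    w=np.clip(th-line,0,None);return (w*(i0+np.arange(len(w)))).sum()/w.sum() if w.sum()>20 else None
def vert(n,rows,u0,u1,z): return fit(n,[(x,r) for r in rows if (x:=cen(V[r,u0:u1],u0)) is not None],z,0)
def hor(n,cols,v0,v1,z): return fit(n,[(q,x) for q in cols if (x:=cen(V[v0:v1,q],v0)) is not None],z,0)
vert('divider',range(170,285),302,311,22)
vert('right wall',range(170,285),378,390,22)
vert('left wall',range(170,285),248,259,22)
hor('near wall',range(262,378,2),287,299,22)
hor('far wall',range(262,378,2),152,161,22)
print('near profile',V[284:302,345].astype(int),'far',V[150:164,345].astype(int))
# rake: bright on dark board
def br(line,i0,th=135):
    w=(line>th);return i0+np.nonzero(w)[0].mean() if w.sum()>2 else None
fit('handle',[(x,r) for r in range(242,315) if (x:=br(V[r,488:512],488)) is not None],65,0)
fit('head',[(q,x) for q in range(473,518) if (x:=br(V[222:244,q],222)) is not None],65,0)
for u,v in((469.5,227.5),(534.5,234.5),(497.5,321)): print('pt',u,v,ray(c,u,v,65).round(1))
E
```

```text
divider pt [581.   11.6] ang 0.41 n 115 res 0.37
right wall pt [ 564.4 -139.9] ang -0.3 n 115 res 0.35
left wall pt [542.3 116.3] ang 0.13 n 115 res 0.33
near wall pt [426.9 -14.9] ang 89.84 n 58 res 0.52
far wall pt [708.2  -1.6] ang -89.91 n 58 res 0.24
near profile [213 211 212 213 213 202 165 142 140 126  94  86  89  92 132 183 185 183] far [177 182 185 183 171 147 141 128  85  67  76  96 142 199]
handle pt [ 455.5 -362. ] ang -5.88 n 73 res 0.33
head pt [ 550.5 -355.2] ang 83.77 n 45 res 1.92
pt 469.5 227.5 [ 554.4 -306.9   65. ]
pt 534.5 234.5 [ 540.6 -435.4   65. ]
pt 497.5 321 [ 373.5 -349.9   65. ]
```

Call:
move_arm(dp=[[43.6, 20.6, 0], [43.6, 20.6, 0], [43.6, 20.6, -10], [43.6, 20.6, -10], [43.6, 20.6, -10], [43.6, 20.6, -10], [43.6, 20.6, -10], [43.6, 20.6, -10], [0, 0, -15], [0, 0, 0]], rotation=[[0, 0, -0.046], [0, 0, -0.046], [0, 0, -0.046], [0, 0, -0.046], [0, 0, -0.046], [0, 0, -0.046], [0, 0, -0.046], [0, 0, -0.046], [0, 0, 0], [0, 0, 0]], hand=[1, 1, 1, 1, 1, 1, 1, 0.6, 0.6, 0.6], newtons=40)

```text
clock: 1.35
eef_pos: [491.2, -365.9, 128.9]
eef_rot: [-3.14, 0.003, -0.104]
wrist_force: [0.0, -0.3, 0.1]
finger_gap: 67.0
finger_force: 0.0
```

Call:
move_arm(dp=[[1, 0, -35], [0, 0, -35], [0, 0, -20], [0, 0, 0], [0, 0, 0], [0, 0, 0], [0, 0, 0], [0, 0, 0]], rotation=[[0, 0, 0], [0, 0, 0], [0, 0, 0], [0, 0, 0], [0, 0, 0], [0, 0, 0], [0, 0, 0], [0, 0, 0]], hand=[0.6, 0.6, 0.6, 0.6, 0, 0, 0, 0], newtons=50)

```text
clock: 2.35
eef_pos: [493.3, -366.2, 40.8]
eef_rot: [3.141, -0.0, -0.104]
wrist_force: [0.1, 0.1, 0.5]
finger_gap: 19.8
finger_force: 0.0
```

Call:
move_arm(dp=[[0, 0, 0], [0, 0, 0], [0, 0, 0]], rotation=[[0, 0, 0], [0, 0, 0], [0, 0, 0]], hand=[0, 0, 0], newtons=55)

```text
clock: 2.72
eef_pos: [493.3, -366.3, 40.7]
eef_rot: [3.141, -0.0, -0.104]
wrist_force: [-1.3, 0.3, 3.7]
finger_gap: 15.4
finger_force: 55.0
```

Call:
move_arm(dp=[[0, 0, 15], [0, 0, 35], [0, 0, 30], [20, 43, 0], [20, 43, 0], [20, 43, 0], [20, 43, 0], [20, 43, 0], [20, 43, 0], [14.7, 42.8, 0]], rotation=[[0, 0, 0], [0, 0, 0], [0, 0, 0], [0, 0, 0.015], [0, 0, 0.015], [0, 0, 0.015], [0, 0, 0.015], [0, 0, 0.015], [0, 0, 0.015], [0, 0, 0.014]], hand=[0, 0, 0, 0, 0, 0, 0, 0, 0, 0])

```text
clock: 3.98
eef_pos: [628.5, -63.8, 121.3]
eef_rot: [3.142, -0.001, 0.0]
wrist_force: [1.1, -0.8, -1.8]
finger_gap: 15.8
finger_force: 55.0
```

Call:
move_arm(dp=[[0, 0, 0], [0, 0, 0]], rotation=[[0, 0, 0], [0, 0, 0]], hand=[0, 0])

```text
clock: 4.22
eef_pos: [627.8, -65.9, 120.9]
eef_rot: [3.141, -0.0, -0.0]
wrist_force: [0.6, -0.3, -0.1]
finger_gap: 15.1
finger_force: 55.0
```

```bash
python3 - <<'E'
from h import *
for n in("top","side"): c=shot(n,n+"1.png")
E
```

```text
(no output)
```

View pics/side1.png

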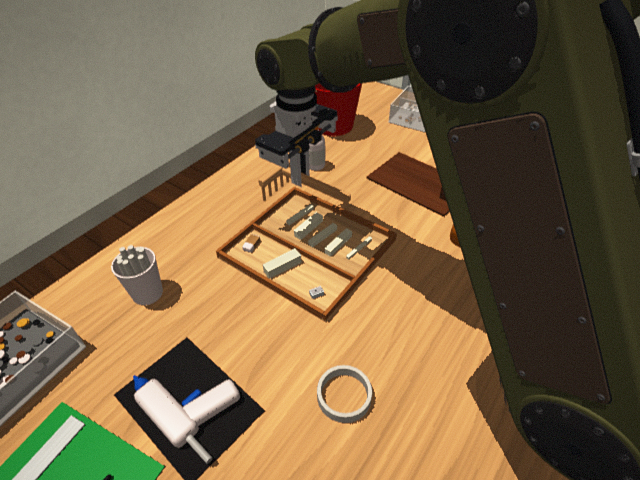

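Call:
move_arm(dp=[[0, 0, -30], [0, 0, -28], [0, 0, 0]], rotation=[[0, 0, 0], [0, 0, 0], [0, 0, 0]], hand=[0, 0, 0])

```text
clock: 4.7
eef_pos: [626.6, -66.3, 60.8]
eef_rot: [-3.141, 0.004, -0.002]
wrist_force: [0.1, -0.5, 0.3]
finger_gap: 15.5
finger_force: 55.0
```

```bash
python3 - <<'E'
from h import *
c=shot("side","s2.png");b=c["image"].copy();s=manip.read_state();p=s["eef_pos"];print(p)
for y in(-60,60):
    for z in(0,39):
        u,v=proj(c,[p[0]+54.2,p[1]+y,p[2]-32.7+z]);cv2.circle(b,(round(u*1),round(v)),1,(255,0,0),-1);print(y,z,round(u),round(v))
T=np.array([567.5,-12.5])
for a in[(-145,-136),(-145,136),(145,136),(145,-136),(137,22),(-137,22),(-137,-128),(137,-128)]:
    u,v=proj(c,[*(T+a),22]);cv2.circle(b,(round(u),round(v)),1,(0,0,255),-1)
cv2.imwrite("pics/s2c.png",cv2.resize(cv2.cvtColor(b[140:340,200:420],cv2.COLOR_RGB2BGR),(660,600),interpolation=cv2.INTER_CUBIC))
E
```

```text
[627.59685102 -66.2005961   62.54522899]
-60 0 299 192
-60 39 298 179
60 0 266 220
60 39 265 207
```

View pics/s2c.png

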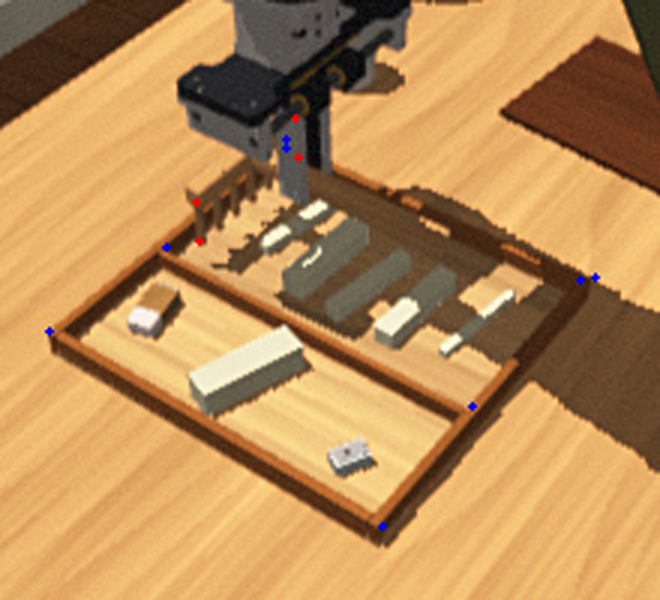

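The crop shows the left tine tip at (199,240), which is where I predicted it. The tray corners match to about 1 px, and the rake is over the free far strip. I'll lower it.

Call:
move_arm(dp=[[0, 0, -10], [0, 0, -8], [0, 0, -3], [0, 0, 0]], rotation=[[0, 0, 0], [0, 0, 0], [0, 0, 0], [0, 0, 0]], hand=[0, 0, 0, 0])

```text
clock: 5.25
eef_pos: [627.9, -65.3, 41.4]
eef_rot: [-3.142, 0.0, -0.0]
wrist_force: [0.3, 0.5, -1.2]
finger_gap: 15.6
finger_force: 55.0
```

Call:
move_arm(dp=[[-5, 0, 0], [-6, 0, 0], [-6, 0, 0], [-6, 0, 0], [-6, 0, 0], [-6, 0, 0], [-6, 0, 0], [-6, 0, 0], [-6, 0, 0], [-6, 0, 0]], rotation=[[0, 0, 0], [0, 0, 0], [0, 0, 0], [0, 0, 0], [0, 0, 0], [0, 0, 0], [0, 0, 0], [0, 0, 0], [0, 0, 0], [0, 0, 0]], hand=[0, 0, 0, 0, 0, 0, 0, 0, 0, 0])

```text
clock: 6.5
eef_pos: [568.6, -65.4, 41.5]
eef_rot: [3.142, -0.0, -0.0]
wrist_force: [1.5, 0.9, -1.2]
finger_gap: 15.7
finger_force: 55.0
```

```bash
python3 - <<'E'
from h import *
c=shot("side","s3.png");b=c["image"];print(manip.read_state()["wrist_force"])
cv2.imwrite("pics/s3c.png",cv2.resize(cv2.cvtColor(b[180:290,250:400],cv2.COLOR_RGB2BGR),(750,550),interpolation=cv2.INTER_CUBIC))
E
```

```text
[-0.10734815  0.13021404 -1.26065347]
```

View pics/s3c.png

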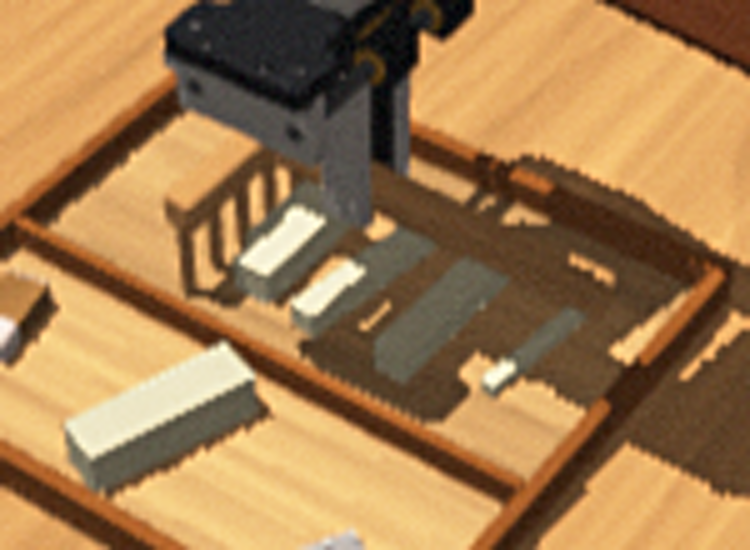

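The rake is level and the sticks are lining up ahead of the tines. The front of the pack is at about (290,270). I'll keep combing.

Call:
move_arm(dp=[[-6, 0, 0], [-6, 0, 0], [-6, 0, 0], [-6, 0, 0], [-6, 0, 0], [-6, 0, 0], [-6, 0, 0], [-6, 0, 0], [-6, 0, 0], [-6, 0, 0]], rotation=[[0, 0, 0], [0, 0, 0], [0, 0, 0], [0, 0, 0], [0, 0, 0], [0, 0, 0], [0, 0, 0], [0, 0, 0], [0, 0, 0], [0, 0, 0]], hand=[0, 0, 0, 0, 0, 0, 0, 0, 0, 0])

```text
clock: 7.8
eef_pos: [508.5, -65.3, 41.4]
eef_rot: [-3.142, 0.0, -0.0]
wrist_force: [-0.2, -0.0, -0.4]
finger_gap: 15.3
finger_force: 55.0
```

Call:
move_arm(dp=[[-4, 0, 0], [-4, 0, 0], [-4, 0, 0], [-4, 0, 0], [-4, 0, 0], [-4, 0, 0], [-3, 0, 0], [-3, 0, 0], [-3, 0, 0], [-3, 0, 0]], rotation=[[0, 0, 0], [0, 0, 0], [0, 0, 0], [0, 0, 0], [0, 0, 0], [0, 0, 0], [0, 0, 0], [0, 0, 0], [0, 0, 0], [0, 0, 0]], hand=[0, 0, 0, 0, 0, 0, 0, 0, 0, 0])

```text
clock: 9.05
eef_pos: [472.7, -65.4, 41.5]
eef_rot: [3.142, -0.0, -0.0]
wrist_force: [0.5, -1.0, -0.8]
finger_gap: 15.5
finger_force: 55.0
```

Call:
move_arm(dp=[[-2, 0, 0], [-2, 0, 0], [-2, 0, 0], [-2, 0, 0], [-2, 0, 0], [-2, 0, 0], [-2, 0, 0], [0, 0, 0]], rotation=[[0, 0, 0], [0, 0, 0], [0, 0, 0], [0, 0, 0], [0, 0, 0], [0, 0, 0], [0, 0, 0], [0, 0, 0]], hand=[0, 0, 0, 0, 0, 0, 0, 0])

```text
clock: 10.05
eef_pos: [458.8, -65.4, 41.5]
eef_rot: [-3.142, 0.0, -0.0]
wrist_force: [0.2, -0.3, -1.4]
finger_gap: 15.2
finger_force: 55.0
```

```bash
python3 - <<'E'
from h import *
c=shot("side","s4.png");b=c["image"];print(manip.read_state()["wrist_force"])
cv2.imwrite("pics/s4c.png",cv2.resize(cv2.cvtColor(b[180:290,260:410],cv2.COLOR_RGB2BGR),(750,550),interpolation=cv2.INTER_CUBIC))
E
```

```text
[-0.61613027  0.48060706 -0.91287928]
```

View pics/s4c.png

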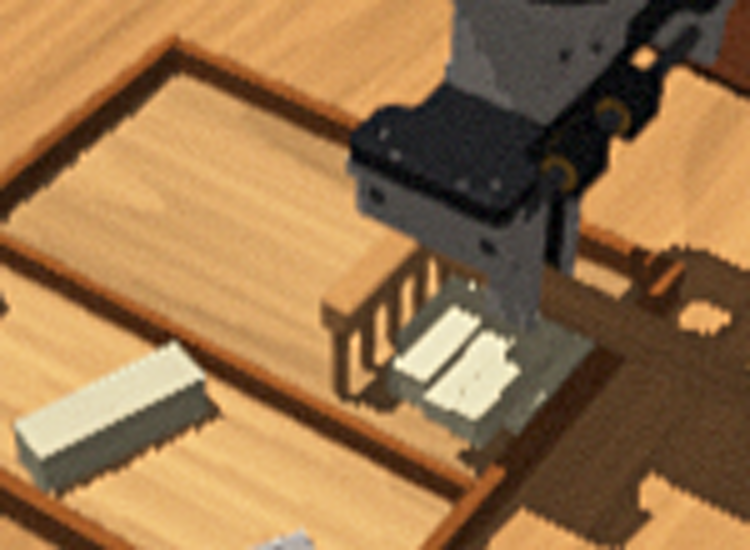

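The pack is flat and parallel, and almost at the near wall around (560,390). Now I'll feel for the wall in 1 mm steps.

Call:
move_arm(dp=[[-1.5, 0, 0], [-1.5, 0, 0], [-1, 0, 0], [-1, 0, 0], [-1, 0, 0], [0, 0, 0]], rotation=[[0, 0, 0], [0, 0, 0], [0, 0, 0], [0, 0, 0], [0, 0, 0], [0, 0, 0]], hand=[0, 0, 0, 0, 0, 0])

```text
clock: 10.85
eef_pos: [453.0, -65.4, 41.5]
eef_rot: [3.142, -0.0, -0.0]
wrist_force: [1.7, -0.6, -0.9]
finger_gap: 15.4
finger_force: 55.0
```

Call:
move_arm(dp=[[-0.7, 0, 0], [-0.7, 0, 0], [0, 0, 0]], rotation=[[0, 0, 0], [0, 0, 0], [0, 0, 0]], hand=[0, 0, 0])

```text
clock: 11.22
eef_pos: [452.5, -65.5, 41.9]
eef_rot: [3.141, -0.003, -0.0]
wrist_force: [6.7, 0.5, -1.5]
finger_gap: 15.8
finger_force: 55.0
```

Contact is firm at 6.7 N, so the pack is against the wall. I'll back off and lift clear to check.

Call:
move_arm(dp=[[2, 0, 0], [8, 0, 0], [5, 0, 10], [0, 0, 40], [0, 0, 40], [0, -40, 0], [0, -50, 0], [0, -50, 0], [0, -50, 0], [0, 0, 0]], rotation=[[0, 0, 0], [0, 0, 0], [0, 0, 0], [0, 0, 0], [0, 0, 0], [0, 0, -0.025], [0, 0, -0.025], [0, 0, -0.025], [0, 0, -0.029], [0, 0, 0]], hand=[0, 0, 0, 0, 0, 0, 0, 0, 0, 0])

```text
clock: 12.48
eef_pos: [466.2, -257.9, 131.7]
eef_rot: [3.141, 0.0, -0.108]
wrist_force: [0.2, 0.6, -0.7]
finger_gap: 15.4
finger_force: 55.0
```

```bash
python3 - <<'E'
from h import *
a=shot("side","s5.png")["image"];b=shot("top","t5.png")["image"]
A=cv2.resize(a[200:270,310:385],(450,420),interpolation=cv2.INTER_CUBIC);B=cv2.resize(b[240:310,300:358],(348,420),interpolation=cv2.INTER_CUBIC)
cv2.imwrite("pics/st5.png",cv2.cvtColor(np.hstack([A,B]),cv2.COLOR_RGB2BGR))
E
```

```text
(no output)
```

View pics/st5.png

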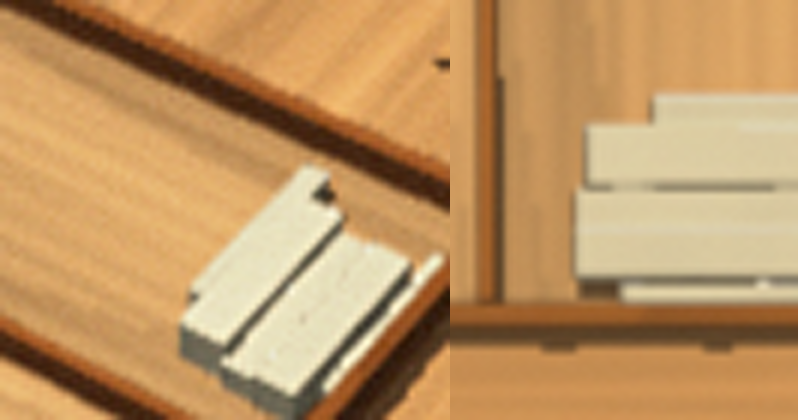

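The view shows all five sticks flat and parallel at the wall. The dark lines at rows 185 and 280 look like step shadows between different heights. I'll check the pack depth numerically.

```bash
python3 - <<'E'
from h import *
c=camera("top");b=c["image"];hsv=cv2.cvtColor(b,cv2.COLOR_RGB2HSV);S=hsv[...,1].astype(float)
s=np.median(S[250:298,336:346],1);print(list(zip(range(250,298),s.astype(int))))
def edge(lo,hi,cols):
    o=[]
    for q in cols:
        x=S[lo:hi,q];t=105;i=np.nonzero(np.diff(np.sign(x-t)))[0]
        if len(i): o.append(lo+i[0]+(t-x[i[0]])/(x[i[0]+1]-x[i[0]]))
    return np.array(o)
cols=range(336,370)
top=edge(250,262,cols);p=np.polyfit(cols[:len(top)],top,1);f=np.median(top)
print('front row',f,'slope',p[0],'x',ray(c,345,f+.0,17)[0])
bot=[]
for q in range(336,370):
    x=S[284:293,q];i=np.nonzero((x[:-1]<105)&(x[1:]>=105))[0]
    if len(i): bot.append(284+i[-1]+(105-x[i[-1]])/(x[i[-1]+1]-x[i[-1]]))
bb=np.median(bot);print('rear row',bb,'x at z14',ray(c,345,bb,14)[0],'x at z22',ray(c,345,bb,22)[0])
E
```

```text
[(250, np.int64(137)), (251, np.int64(138)), (252, np.int64(138)), (253, np.int64(139)), (254, np.int64(137)), (255, np.int64(99)), (256, np.int64(54)), (257, np.int64(66)), (258, np.int64(68)), (259, np.int64(66)), (260, np.int64(63)), (261, np.int64(67)), (262, np.int64(67)), (263, np.int64(67)), (264, np.int64(66)), (265, np.int64(66)), (266, np.int64(66)), (267, np.int64(66)), (268, np.int64(67)), (269, np.int64(68)), (270, np.int64(69)), (271, np.int64(71)), (272, np.int64(67)), (273, np.int64(67)), (274, np.int64(68)), (275, np.int64(68)), (276, np.int64(67)), (277, np.int64(60)), (278, np.int64(55)), (279, np.int64(67)), (280, np.int64(68)), (281, np.int64(68)), (282, np.int64(67)), (283, np.int64(68)), (284, np.int64(67)), (285, np.int64(69)), (286, np.int64(73)), (287, np.int64(71)), (288, np.int64(68)), (289, np.int64(68)), (290, np.int64(92)), (291, np.int64(174)), (292, np.int64(186)), (293, np.int64(182)), (294, np.int64(165)), (295, np.int64(146)), (296, np.int64(143)), (297, np.int64(149))]
front row 254.859126984127 slope -0.001977360476492673 x 507.0907750295014
rear row 290.12345679012344 x at z14 436.36452405016803 x at z22 435.8207270804835
```

The depth is about 71 mm against a 70 mm solid total. There are no gap lines and the slope is near zero, so the pack is snug. Now I'll return the rake.

Call:
move_arm(dp=[[9, -36, 0], [9, -36, 0], [9.1, -36.4, 0], [0, 0, -25], [0, 0, -25], [0, 0, -20], [0, 0, -10], [0, 0, 0]], rotation=[[0, 0, 0.004], [0, 0, 0], [0, 0, 0], [0, 0, 0], [0, 0, 0], [0, 0, 0], [0, 0, 0], [0, 0, 0]], hand=[0, 0, 0, 0, 0, 0, 0, 0])

```text
clock: 13.62
eef_pos: [493.7, -363.4, 51.3]
eef_rot: [-3.141, 0.0, -0.1]
wrist_force: [0.1, -0.2, -1.3]
finger_gap: 15.4
finger_force: 55.0
```

```bash
python3 - <<'E'
from h import *
b=shot("side","s6.png")["image"]
cv2.imwrite("pics/s6c.png",cv2.resize(cv2.cvtColor(b[110:235,350:510],cv2.COLOR_RGB2BGR),(768,600),interpolation=cv2.INTER_CUBIC))
E
```

```text
(no output)
```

View pics/s6c.png

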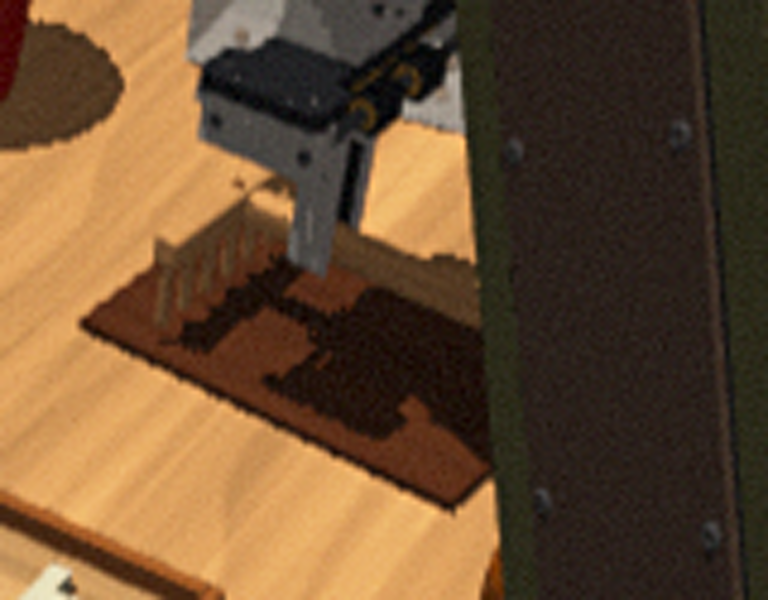

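The rake sits just above the board, level and aligned, with its near tine tip at (165,325). The notch is hidden behind the arm, but the pose matches the one at pick-up. I'll lower and release.

Call:
move_arm(dp=[[0, -2.5, -5], [0, 0, -3.5], [0, 0, -1.5], [0, 0, 0]], rotation=[[0, 0, -0.004], [0, 0, 0], [0, 0, 0], [0, 0, 0]], hand=[0, 0, 0, 0])

```text
clock: 14.18
eef_pos: [493.6, -366.2, 41.4]
eef_rot: [-3.141, 0.0, -0.104]
wrist_force: [0.2, -0.7, -1.0]
finger_gap: 15.4
finger_force: 55.0
```

Call:
move_arm(dp=[[0, 0, -0.5], [0, 0, 0], [0, 0, 0], [0, 0, 0], [0, 0, 0], [0, 0, 20], [0, 0, 40], [0, 0, 50], [-40, 0, 40], [0, 0, 0]], rotation=[[0, 0, 0], [0, 0, 0], [0, 0, 0], [0, 0, 0], [0, 0, 0], [0, 0, 0], [0, 0, 0], [0, 0, 0], [0, 0, 0], [0, 0, 0]], hand=[0, 0.3, 0.5, 0.5, 0.5, 0.5, 0.5, 0.5, 0.5, 0.5], newtons=20)

```text
clock: 15.42
eef_pos: [453.1, -367.3, 196.0]
eef_rot: [3.137, -0.006, -0.105]
wrist_force: [0.3, -0.2, 0.2]
finger_gap: 47.2
finger_force: 0.0
```

Call:
move_arm(dp=[[-50, 0, 20], [-50, 0, 20], [-50, -20, 0], [-30, -30, 0], [0, 0, 0]], rotation=[[0, 0, 0], [0, 0, 0], [0, 0, 0], [0, 0, 0], [0, 0, 0]], hand=[0.5, 0.5, 0.5, 0.5, 0.5])

```text
clock: 16.05
eef_pos: [272.2, -417.4, 231.1]
eef_rot: [-3.142, 0.0, -0.107]
wrist_force: [0.6, -0.1, 0.6]
finger_gap: 47.0
finger_force: 0.0
```

```bash
python3 - <<'E'
from h import *
b=shot("top","t7.png")["image"];a=shot("side","s7.png")["image"]
A=cv2.resize(b[140:340,240:545],(793,520));cv2.imwrite("pics/t7c.png",cv2.cvtColor(A,cv2.COLOR_RGB2BGR))
E
```

```text
(no output)
```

View pics/t7c.png

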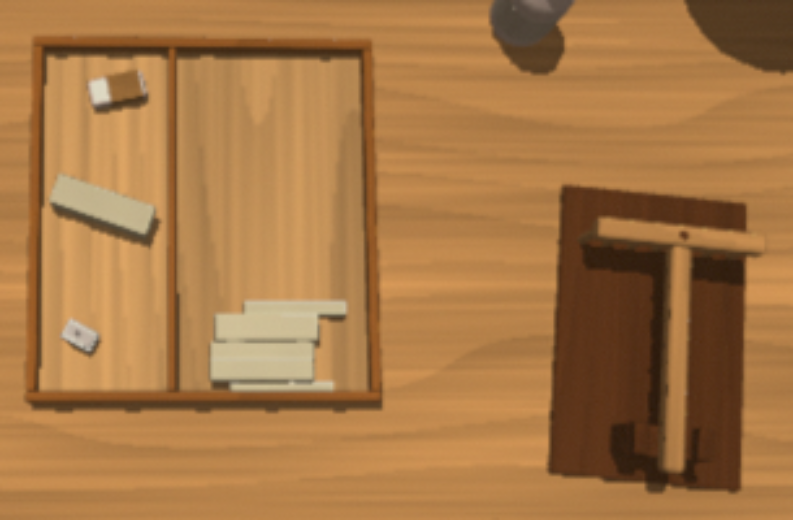

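The rake is back as it was at the start, the pack is at the near wall, and everything else is unmoved. I'm handing it in.

```bash
python3 -c "
from cell import manip
print(manip.sign_off())"
```

```text
the job is handed in; nothing more can be done
None
```

I combed the five pastels into a tight, straight pack against the near wall (last felt push 6.7 N, measured depth about 71 mm for 70 mm of chalk). I put the rake back on its stand and left the rest in place. The job was handed in at about 16 s, and the hand-in returned no verdict.

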